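# Draw in the tea tray and nest the cup covers

## Task

Hook the fingertips behind the tall far lip of the steel tea tray and drag the tray towards you until its near side lies flush along the wooden rail. Then pick up the small brass cup cover that lies upside down on the table and lower it, still upside down, into the wide upside-down cover in the tray so that it sits level and centred; do not drop it, and leave the wide cover in the tray and the other things on the table undisturbed.

Things in the scene. Friction and masses are not known exactly. Their poses are not given: they have to be found in the camera images.
- rail: Fixed low wooden rail on the table top, nearest the robot: a bar 20 mm (x) by 380 mm (y) by 25 mm high. Origin at the centre of its underside; its x axis points away from the robot towards the tray, y runs along it, z up. The face the tray must lie against is 10 mm from the origin in +x.
- tray: Loose stainless tray beyond the rail, about 0.6 kg, 150 mm (x) by 220 mm (y). Floor 5 mm thick; near and side walls 22 mm high, 4 mm thick; far side (+x) is the lip, 34 mm high. Origin: centre of its underside; x points away from the robot (outer faces at x = -75 and +75 mm), z up. Starts 70 to 130 mm from the rail, a little askew; slides on the table when pushed with 3 to 9 N.
- tray_lip: The tray's tall far lip, part of the tray: an upright wall 6 mm thick (x), 220 mm wide (y), 34 mm high. Origin at the middle of its bottom edge, on the table; axes as the tray's. Its outer (far) face, behind which the fingertips hook, is 3 mm from the origin in +x. The table is clear for 60 mm beyond it.
- tray_near (a point): Middle of the lower edge of the tray's near outer face; axes as the tray's. With the tray home it lies on the rail's face.
- wide_cover: Wide domed brass cup cover lying upside down (mouth up) loose on the tray floor, a shallow bowl: 92 mm across its mouth, 28 mm high, wall 3.5 mm, inner floor 4 mm above its underside and about 32 mm across. Origin at the centre of its underside (the crown), z up through the mouth; turn about z does not matter.
- small_cover_mid (a point): Small domed brass cover, upside down (mouth up), loose on the table left or right of the tray: 58 mm across the mouth, 40 mm high, 0.09 kg; sides upright over the top 14 mm, rounding in to a flat crown 28 mm across. This point: on its axis, half-way up (20 mm above its underside), z up. Nested, it lies 24 mm above the wide cover's origin; its mouth is then 16 mm above the wide one's.
- ashtray: Bystander: turquoise ceramic ashtray, a bowl 90 mm across and 30 mm high, on the opposite side of the tray from the small cover. Origin at the centre of its underside.
- die0: Bystander: brass die, 16 mm cube, on the table right of the tray. Origin at the centre of its underside.
- die1: Bystander: the other brass die, 16 mm cube. Origin at the centre of its underside.
- saucer: Bystander: white saucer, 104 mm across, 10 mm high, far left. Origin at the centre of its underside.
- glass: Bystander: gilt-rimmed tulip tea glass, 54 mm across the rim, 78 mm high, standing on the saucer. Origin at the centre of its underside.
Not all that is in view belongs to the job. What is shaped like the wide_cover but black or red is not meant.

How it is judged:
On the way, in this order (a step that is already met when the one before it is completed fails the run):
1. the tray is being dragged by fingers on its far lip: they press on the lip while the tray is more than 20 mm from its start (contact force between the fingers and tray_lip above 0.5 N and distance of tray from where it was at the start of the episode above 0.02 m).
2. the tray lies flush along the rail (x of tray_near in the frame of rail between 0.004 and 0.016 m and angle between the x axis of tray and the x axis of rail, either way round below 0.05 rad and y of tray_near in the frame of rail between -0.08 and 0.08 m and height (world z) of tray_near below 0.004 m and angle between tray's own z axis and vertical below 0.03 rad), for 0.2 s.
3. the small cover sits upside down inside the wide one in the tray (horizontal distance between small_cover_mid and wide_cover below 0.009 m and z of small_cover_mid in the frame of wide_cover between 0.021 and 0.029 m and angle between small_cover_mid's own z axis and vertical below 0.15 rad and angle between wide_cover's own z axis and vertical below 0.08 rad and z of wide_cover in the frame of tray between 0.002 and 0.009 m), for 0.2 s.
At the end, for the whole second after the job is handed in: Tray flat, near face within 6 mm of the rail, parallel within 0.05 rad, wholly along it (middles within 80 mm); wide cover level on the tray floor; small cover inside it mouth up, axes within 9 mm, tilt under 0.15 rad, height within 3 mm of seated; released, at rest (all of step 2 and all of step 3 and linear speed of tray below 0.01 m/s and linear speed of small_cover below 0.02 m/s and contact force between the fingers and small_cover below 0.05 N); the robot touches nothing.
It fails at once if the small cover is dropped (falls faster than 0.6 m/s out of the fingers) (linear speed of small_cover above 0.6 m/s and contact force between the fingers and small_cover below 0.05 N).
It fails at once if the wide cover is lifted or thrown out of the tray (z of wide_cover in the frame of tray above 0.04 m).
It fails at once if a bystander (ashtray, die, saucer, glass) is pushed more than 20 mm (distance of any of ashtray, die0, die1, saucer, glass from where it was at the start of the episode above 0.02 m).
It fails at once if the tea glass is tipped (angle between glass's own z axis and vertical above 0.3 rad).
It also fails if it takes over 54 s, if anything falls off the work surface, if the arm or the gripper's body presses on something with over 40 N, if the wrist force passes 120 N, or if a joint passes its speed limit or range.

## Robot

A 6-joint arm with a two-finger parallel gripper is mounted at the origin on the work surface. World frame = base frame: x ahead of the robot, y to its left, z up, the work surface at z = 0. Lengths are in m, angles in rad, forces in N, time in s.
With the tool pointing down it reaches from about 0.325 to 0.9 m from the base axis. Payload 6.1 kg.
Tool frame: the origin (TCP) lies on the centre line of the jaws, within the pads' length; the fingertips stand 19 mm ahead of it and the grasp point (between the pads) is the TCP; z points along the fingers, y is the line along which they close (so a half turn about z gives the same grasp; the last joint's range is limited). The gripper opens to 87 mm and grips with 3 to 60 N. Pads are 19 mm wide; open, the fingers measure 117 mm over their backs; the gripper's body (75 mm by 190 mm) begins 51 mm behind the grasp point.
Start: joints at [-1.238, 0.22, 1.526, -0, 1.395, -0.126], TCP at [0.277, -0.56, 0.242] pointing down, gripper open.
Joint ranges: [-2.98, 2.98], [-0.91, 2.08], [0.09, 2.57], [-1.24, 4.39], [0.2, 2.65], [-2.68, 2.68]. Speed limits (rad/s): [2.57, 2.57, 3.01, 3.14, 3.14, 3.14].

## Interface

Orientations are given as a unit quaternion [x, y, z, w].
In Python, from workcell import manip, cams gives the robot as it stands.
- The arm moves only by the tool apply_moves, never from a script. Its argument "targets" is one flat list of numbers, 5 for each row, row after row: the shift along the tool's x, y, z in mm, then the turn about the tool's z in rad, then the gripper's target within -1 to 1 (fully open at 1, half-way at 0, shut at -1). In form: [x, y, z, spin, jaw, x, y, z, spin, jaw, ...]. A call has 1 to 5 rows; each row shifts and turns the commanded pose from where the row before left it, along the tool's axes as they then stand; what a row does not reach is not made up. A row lasts 1/10 s, in which the tool goes at most 50 mm and 8.59 degrees, less where a joint would pass 70% of its speed; a pose out of reach is approached as far as the arm can. A call with a gripper value outside its range is refused whole. The fingers move at their own pace and stop on an object; "squeeze" is the grip in N (left out, the last holds). Time passes only in rows, so rows that do not move let the fingers close. It gives the time, the measured TCP pose, the force, the opening and the grip force at its end, in the units of the state.
- manip.observe(): the state, without advancing time (a new reading comes with each control period).
- cams.grab_frame(name): name is "scene" or "top" or "wrist"; returns the picture (480x640x3 uint8, red, green, blue); there is no depth.
- cams.camera_model(name): a dict with "K" (3x3 intrinsics, pixels), "origin" and "attitude" of the camera in the world. Camera axes: x right, y down, z forward; pixel columns grow to the right and rows downward; lengths in m; the calibration is good to about 2 mm. A picture is of the moment at which its call begins: read the wrist's pose just before it. camera_model takes no time and is no camera call; for the wrist camera it gives the pose at the moment of the call.
- manip.close_job(): hands the job in; it is judged then, once.
The state is a dict: "t": time; "joint_positions": joint angles; "joint_velocities": joint speeds; "joint_efforts": joint torques, N m; "position": TCP position; "ee_rot": TCP orientation; "wrist_force": force on the tool from outside, world axes, zero at the start; "ft_torque": the same for the moment, N m; "width": finger opening in m; "grasp_force": force on a finger pad.
Only numpy, scipy, OpenCV 4.12 (cv2) and the standard library are available. Lean on these libraries where they do the work, as an engineer would, in place of code of your own. Each camera call takes 0.05 s, during which the arm holds its last target. There are 200 camera calls.

## Working session

There is one attempt and no reset: what is moved stays moved. The work goes in short steps, Python scripts to look and compute and a tool call to move; the robot and the scene stay as the last step left them, time stands still between calls to the robot, and variables do not carry over. Pictures are saved under pics/ and viewed, at most 10 in all, crops included, and the job is handed in when it is done.

Besides the shell and the picture viewer there is one more tool, called as a command line: name --argument value ..., lists and objects as JSON in quotes. apply_moves: Moves the arm, as the interface text tells. Its arguments: {"type":"object","properties":{"targets":{"type":"array"},"squeeze":{"type":"number"}},"required":["targets"]}

```bash
mkdir -p pics
cat > h.py <<'E'
import numpy as np, cv2
from workcell import manip, cams
from scipy.spatial.transform import Rotation as R
def cam(n):
    m=cams.camera_model(n); K=np.array(m["K"]); o=np.array(m["origin"]); a=np.array(m["attitude"])
    return K,o,(a if a.shape==(3,3) else R.from_quat(a).as_matrix())
def ray(c,u,v,z):
    K,o,A=c; d=A@np.linalg.solve(K,[u,v,1.]); return o+d*(z-o[2])/d[2]
def proj(c,p):
    K,o,A=c; q=K@(A.T@(np.array(p)-o)); return q[:2]/q[2]
def grab(n,f):
    im=cams.grab_frame(n); cv2.imwrite("pics/"+f,im[:,:,::-1]); return im
E
python3 - <<'E'
from h import *
for n in("top","scene"):
    grab(n,n+"0.png"); m=cams.camera_model(n); print(n,m)
print(manip.observe())
E
```

```text
top {'K': array([[537.86443783,   0.        , 324.76417121],
       [  0.        , 537.86443783, 241.9845112 ],
       [  0.        ,   0.        ,   1.        ]]), 'origin': array([ 0.34983768, -0.01775903,  1.1470678 ]), 'attitude': array([-0.69686698,  0.71121367, -0.05251833,  0.07611401])}
scene {'K': array([[584.9239025 ,   0.        , 315.67533873],
       [  0.        , 584.9239025 , 239.90930966],
       [  0.        ,   0.        ,   1.        ]]), 'origin': array([ 1.12001093, -0.74756773,  0.79414755]), 'attitude': array([ 0.85494369,  0.2791662 , -0.13735391, -0.41505593])}
{'t': 0.1, 'joint_positions': array([-1.23810308e+00,  2.21136691e-01,  1.52751904e+00, -3.67018156e-06,
        1.39472274e+00, -1.26050587e-01]), 'joint_velocities': array([ 0.00044812, -0.00134711, -0.00257661,  0.00095307, -0.0004105 ,
       -0.00036813]), 'joint_efforts': array([ 2.89544632e-04, -4.95945024e+01, -3.88519442e+01,  7.00185774e-02,
        5.14807762e-02, -3.23806023e-05]), 'position': array([ 0.27660836, -0.55985229,  0.24054136]), 'ee_rot': array([ 9.73808930e-01,  2.27366160e-01, -9.38890250e-05, -8.87958371e-04]), 'wrist_force': array([-0.773847  , -0.88903686, -0.29525654]), 'ft_torque': array([-0.03101355,  0.01026515,  0.02204688]), 'grasp_force': 0.0, 'width': 0.08689519086017973}
```

View pics/top0.png

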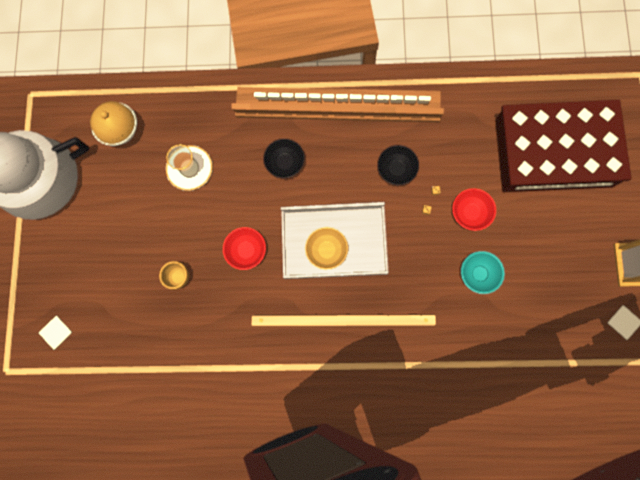

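View pics/scene0.png

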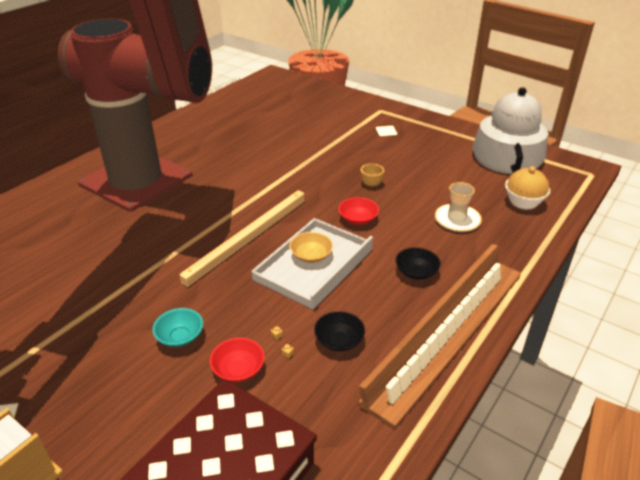

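The top view shows the rail at (343,321), the tray with corners near (282,207), (386,203), (388,273) and (284,278), the wide cover at (327,248) and the small cover at (174,275). The scene view agrees. The black bowls at (284,158) and (398,165) lie beyond the lip.

Run:
```python
from h import *
im=cv2.imread("pics/top0.png"); c=cam("top")
hsv=cv2.cvtColor(im,cv2.COLOR_BGR2HSV)
H,S,V=[hsv[:,:,i].astype(int) for i in range(3)]
def big(m,box):
    k=np.zeros(m.shape,np.uint8); x0,y0,x1,y1=box; k[y0:y1,x0:x1]=m[y0:y1,x0:x1]
    cs=cv2.findContours(k,0,2)[0]; return max(cs,key=cv2.contourArea)
def rect(cn,z):
    P=np.array([ray(c,u,v,z)[:2] for u,v in cn[:,0,:]],np.float32)
    r=cv2.minAreaRect(P); print(z,r, '\n',cv2.boxPoints(r).round(4).tolist())
rl=big((H>15)&(H<40)&(V>140),(240,305,450,335)); rect(rl,.025)
tr=big((S<60)&(V>110),(265,190,405,295)); rect(tr,.022)
for nm,m,b,z in[("wide",(S>90)&(V>90)&(H>10)&(H<35),(295,220,360,275),.033),("small",(H>12)&(H<35)&(S>80)&(V>75),(150,252,200,300),.04)]:
    g=big(m,b);P=np.array([ray(c,u,v,z)[:2] for u,v in g[:,0,:]],np.float32)
    print(nm,cv2.fitEllipse(g),cv2.minEnclosingCircle(P),cv2.fitEllipse((P*1000).astype(np.float32)))
for n,(u,v),z in[("ash",(482,272),.03),("die",(436,190),.016),("die",(427,210),.016),("blackL",(284,158),.02),("blackR",(398,165),.02),("redL",(245,248),.02),("lipL",(281,207),.034),("lipR",(386,203),.034),("nearL",(284,277),.022),("nearR",(388,272),.022)]: print(n,ray(c,u,v,z)[:2].round(3))
```

```text
0.025 ((0.39241108298301697, -0.01674996316432953), (0.37815025448799133, 0.020566493272781372), 88.9579849243164) 
 [[0.37869998812675476, -0.20559999346733093], [0.3993000090122223, -0.20600000023841858], [0.40610000491142273, 0.1720999926328659], [0.3856000006198883, 0.17249999940395355]]
0.022 ((0.5624080300331116, -0.0002855360507965088), (0.15529349446296692, 0.21995095908641815), 1.3520293235778809) 
 [[0.4821999967098236, 0.10779999941587448], [0.48739999532699585, -0.11209999769926071], [0.6425999999046326, -0.10840000212192535], [0.6373999714851379, 0.11150000244379044]]
wide ((326.2250061035156, 247.88577270507812), (41.29990005493164, 42.55223083496094), 90.3018569946289) ((0.5429311990737915, 0.014727695845067501), 0.0458022840321064) ((543.1412353515625, 15.00912094116211), (88.08610534667969, 89.57750701904297), 168.4146270751953)
small ((173.43128967285156, 274.936279296875), (29.014135360717773, 30.293241500854492), 94.239501953125) ((0.49051058292388916, 0.3353297710418701), 0.03346738591790199) ((491.795654296875, 335.4535827636719), (60.13424301147461, 64.972900390625), 153.64451599121094)
ash [ 0.485 -0.307]
die [ 0.667 -0.224]
die [ 0.623 -0.203]
blackL [0.748 0.105]
blackR [ 0.725 -0.144]
redL [0.549 0.189]
lipL [0.634 0.11 ]
lipR [ 0.636 -0.114]
nearL [0.485 0.105]
nearR [ 0.49  -0.113]
```

apply_moves --targets '[42, -23, 0, 0.12, 1, 39, -28, 0, 0.12, 1, 36, -32, 0, 0.12, 1, 32, -36, 0, 0.117, 1, 27, -40, 0, 0, 1]'

```text
t: 0.6
position: [0.4166, -0.3624, 0.2411]
ee_rot: [1.0, -0.011, -0.0, -0.0]
wrist_force: [0.8, -0.1, -0.2]
width: 0.087
grasp_force: 0.0
```

```bash
cat >> h.py <<'E'
def need(x,y,z,yaw=None):
    s=manip.observe(); Rt=R.from_quat(s["ee_rot"]); p=np.array(s["position"])
    tx=Rt.as_matrix()[:,0]; ps=np.arctan2(tx[1],tx[0])
    d=Rt.inv().apply(np.array([x,y,z])-p)*1000
    print("t",round(s["t"],2),"p",p.round(4),"yaw",round(ps,4),"tilt",Rt.as_matrix()[:,2].round(3),"F",np.round(s["wrist_force"],1),"w",round(s["width"],4),"g",round(s["grasp_force"],1))
    print("need tool mm",d.round(1),"spin",None if yaw is None else round(ps-yaw,4))
E
python3 -c "
from h import *
need(.668,-.003,.15,-.018)"
```

```text
t 0.6 p [ 0.4166 -0.3624  0.2411] yaw -0.0219 tilt [-0.  0. -1.] F [ 0.8 -0.1 -0.2] w 0.087 g 0.0
need tool mm [ 243.5 -364.8   91.2] spin -0.0039
```

apply_moves --targets '[27, -40, 0, 0, 1, 27, -40, 0, 0, 1, 27, -40, 0, 0, 1, 27, -40, 6, 0, 1, 27, -40, 10, 0, 1]'

```text
t: 1.1
position: [0.5557, -0.165, 0.2259]
ee_rot: [1.0, -0.009, 0.001, 0.0]
wrist_force: [0.2, -1.3, -0.4]
width: 0.0873
grasp_force: 0.0
```

apply_moves --targets '[27, -40, 20, 0, 1, 27, -40, 20, 0, 1, 25, -38, 20, 0, 1, 0, 0, 10, 0, 1, 0, 0, 0, 0, 1]'

```text
t: 1.6
position: [0.6317, -0.0521, 0.1541]
ee_rot: [1.0, -0.008, -0.003, -0.0]
wrist_force: [-1.0, -0.1, -0.0]
width: 0.087
grasp_force: 0.0
```

Run:
```python
from h import *
need(.668,-.003,.028,-.018)
c=cam("wrist"); grab("wrist","w1.png"); print(c)
```

```text
t 1.6 p [ 0.6317 -0.0521  0.1541] yaw -0.0157 tilt [-0.006  0.001 -1.   ] F [-1.  -0.1 -0. ] w 0.087 g 0.0
need tool mm [ 36.2 -49.6 125.9] spin 0.0023
(array([[352.63513103,   0.        , 312.63131932],
       [  0.        , 352.63513103, 242.6141512 ],
       [  0.        ,   0.        ,   1.        ]]), array([ 0.71676911, -0.05275911,  0.29751517]), array([[-1.58040357e-02, -9.50144762e-01, -3.11408355e-01],
       [-9.99875108e-01,  1.50279944e-02,  4.89162139e-03],
       [ 3.20945671e-05,  3.11446770e-01, -9.50263599e-01]]))
```

View pics/w1.png

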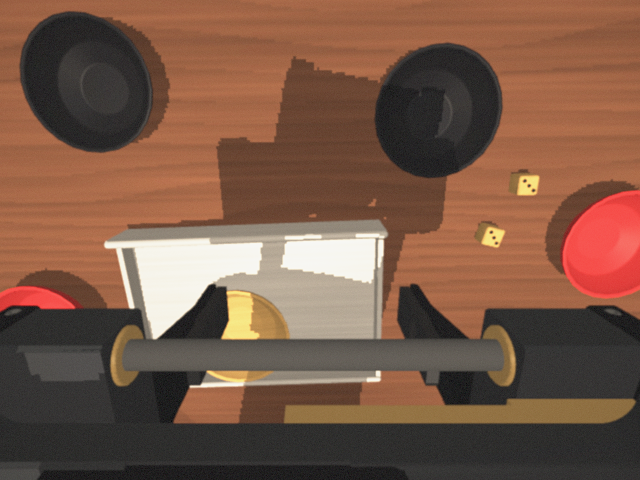

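The wrist view shows the lip's top outer edge from (108,240) to (384,222), with the black bowls beyond it at (88,82) and (438,110).

Run:
```python
from h import *
c=cam("wrist")
for u,v in((108,241),(384,222),(108,247),(384,236)): print(ray(c,u,v,.034).round(4))
for u,v in((108,150),(420,172)): print(ray(c,u,v,.028).round(4))
```

```text
[0.6348 0.1089 0.034 ]
[ 0.6465 -0.1084  0.034 ]
[0.6298 0.1098 0.034 ]
[ 0.6351 -0.1089  0.034 ]
[0.7039 0.0985 0.028 ]
[ 0.6836 -0.1352  0.028 ]
```

apply_moves --targets '[18, -25, 0, 0, 1, 18, -25, 0, 0, 1, 0, 0, 35, 0, 1, 0, 0, 35, 0, 1, 0, 0, 0, 0, 1]'

```text
t: 2.15
position: [0.6662, -0.0054, 0.0826]
ee_rot: [1.0, -0.01, -0.005, -0.0]
wrist_force: [-1.7, -0.9, -1.7]
width: 0.0871
grasp_force: 0.0
```

```bash
python3 -c "
from h import *
need(.668,-.003,.028,-.018)"
```

```text
t 2.15 p [ 0.6662 -0.0054  0.0826] yaw -0.02 tilt [-0.009  0.001 -1.   ] F [-1.7 -0.9 -1.7] w 0.0871 g 0.0
need tool mm [ 2.2 -2.4 54.6] spin -0.002
```

apply_moves --targets '[1, -2, 30, 0, 1, 0, 0, 20, 0, 1, 0, 0, 5, 0, 1, -6, 0, 0, 0, 1, -6, 0, 0, 0, 1]'

```text
t: 2.65
position: [0.6602, -0.0028, 0.0346]
ee_rot: [1.0, -0.009, 0.001, 0.0]
wrist_force: [-0.3, -0.1, 0.9]
width: 0.0871
grasp_force: 0.0
```

apply_moves --targets '[-6, 0, 0, 0, 1, -8, 0, 0, 0, 1, -8, 0, 0, 0, 1, -8, 0, 0, 0, 1, -8, 0, 0, 0, 1]'

```text
t: 3.15
position: [0.623, -0.0015, 0.0342]
ee_rot: [1.0, -0.009, 0.003, 0.0]
wrist_force: [5.5, -0.6, 2.2]
width: 0.0873
grasp_force: 2.9
```

```bash
python3 -c "
from h import *
need(.562,-.003,.028,-.018)"
```

```text
t 3.15 p [ 0.623  -0.0015  0.0342] yaw -0.0184 tilt [ 0.006 -0.    -1.   ] F [ 5.5 -0.6  2.2] w 0.0873 g 2.9
need tool mm [-61.    2.7   5.9] spin -0.0004
```

apply_moves --targets '[-10, 0, 1, 0, 1, -10, 0, 1, 0, 1, -10, 0, 0, 0, 1, -10, 0, 0, 0, 1, -6, 0, 0, 0, 1]'

```text
t: 3.65
position: [0.5793, -0.0008, 0.0339]
ee_rot: [1.0, -0.009, 0.005, 0.0]
wrist_force: [8.7, 0.8, 6.3]
width: 0.0866
grasp_force: 4.3
```

apply_moves --targets '[-3, 0, 0, 0, 1, -3, 0, 0, 0, 1, 0, 0, 0, 0, 1]'

```text
t: 3.95
position: [0.5731, -0.0007, 0.0337]
ee_rot: [1.0, -0.009, 0.005, 0.0]
wrist_force: [7.8, -0.8, 5.0]
width: 0.087
grasp_force: 3.6
```

Run:
```python
from h import *
need(.562,-.003,.028,-.018)
grab("top","top1.png")[230:350,230:460]
im=cv2.imread("pics/top1.png")[180:360,200:460]; cv2.imwrite("pics/top1c.png",cv2.resize(im,None,fx=3,fy=3))
```

```text
t 3.95 p [ 0.5731 -0.0007  0.0337] yaw -0.0185 tilt [ 0.01  -0.001 -1.   ] F [ 7.8 -0.8  5. ] w 0.087 g 3.6
need tool mm [-11.1   2.5   5.6] spin -0.0005
```

View pics/top1c.png

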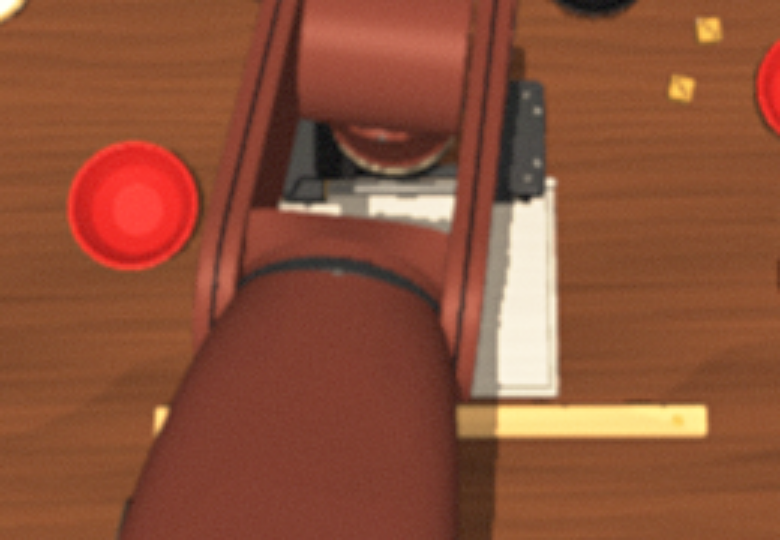

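The tray's near edge is at crop row 396 and the rail's far edge at row 405, which leaves a gap of about 5–10 mm. I'll continue gently.

apply_moves --targets '[-3, 0, 0, 0, 1, -3, 0, 0, 0, 1, -3, 0, 0, 0, 1]'

```text
t: 4.3
position: [0.565, -0.0004, 0.0338]
ee_rot: [1.0, -0.009, 0.006, 0.0]
wrist_force: [16.2, 5.5, -0.8]
width: 0.0873
grasp_force: 8.3
```

apply_moves --targets '[-2, 0, 0, 0, 1, -2, 0, 0, 0, 1, 0, 0, 0, 0, 1]'

```text
t: 4.6
position: [0.5648, -0.0003, 0.035]
ee_rot: [1.0, -0.009, 0.01, 0.0]
wrist_force: [20.7, 2.2, -2.1]
width: 0.087
grasp_force: 10.4
```

apply_moves --targets '[-3, 0, 0, 0, 1, -3, 0, 0, 0, 1, 0, 0, 0, 0, 1]'

```text
t: 4.9
position: [0.5645, -0.0004, 0.0379]
ee_rot: [1.0, -0.009, 0.016, 0.001]
wrist_force: [32.4, 4.2, -2.1]
width: 0.087
grasp_force: 16.0
```

apply_moves --targets '[8, 0, 0, 0, 1, 12, 0, 0, 0, 1, 12, 0, -10, 0, 1, 0, 0, -50, 0, 1, 0, 0, -50, 0, 1]'

```text
t: 5.4
position: [0.5797, -0.0001, 0.1392]
ee_rot: [1.0, -0.009, -0.003, -0.001]
wrist_force: [1.4, 0.2, 0.7]
width: 0.087
grasp_force: 0.0
```

```bash
python3 -c "
from h import *
need(.492,.335,.16,-.018)"
```

```text
t 5.4 p [ 5.797e-01 -1.000e-04  1.392e-01] yaw -0.0182 tilt [-0.006  0.001 -1.   ] F [1.4 0.2 0.7] w 0.087 g 0.0
need tool mm [ -93.9 -333.5  -19.9] spin -0.0002
```

apply_moves --targets '[-18, -40, -10, 0, 1, -19, -44, -10, 0, 1, -20, -44, 0, 0, 1, -20, -44, 0, 0, 1, -20, -44, 0, 0, 1]'

```text
t: 5.9
position: [0.4872, 0.2185, 0.1604]
ee_rot: [1.0, -0.009, -0.0, -0.0]
wrist_force: [0.4, 1.0, -1.1]
width: 0.0871
grasp_force: 0.0
```

apply_moves --targets '[-20, -44, 0, 0, 1, -18, -40, 0, 0, 1, -12, -30, 0, 0, 1, 0, 0, 0, 0, 1, 0, 0, 0, 0, 1]'

```text
t: 6.4
position: [0.4403, 0.332, 0.1601]
ee_rot: [1.0, -0.008, -0.0, 0.0]
wrist_force: [0.9, 0.3, -0.4]
width: 0.087
grasp_force: 0.0
```

Run:
```python
from h import *
need(.492,.335,.16,-.018)
print(cam("wrist")); grab("wrist","w2.png"); im=grab("top","top2.png")
a=cv2.resize(im[200:350,220:460,::-1],(800,500)); b=cv2.resize(cv2.imread("pics/w2.png"),(800,600))
cv2.imwrite("pics/top2c.png",a)
```

```text
t 6.4 p [0.4403 0.332  0.1601] yaw -0.0162 tilt [-0.001 -0.001 -1.   ] F [ 0.9  0.3 -0.4] w 0.087 g 0.0
need tool mm [51.7 -3.8  0. ] spin 0.0018
(array([[352.63513103,   0.        , 312.63131932],
       [  0.        , 352.63513103, 242.6141512 ],
       [  0.        ,   0.        ,   1.        ]]), array([0.52457631, 0.33159407, 0.30386811]), array([[-0.01621099, -0.95158645, -0.30695347],
       [-0.99986743,  0.01589637,  0.0035252 ],
       [ 0.00152491,  0.30696992, -0.95171799]]))
```

View pics/w2.png

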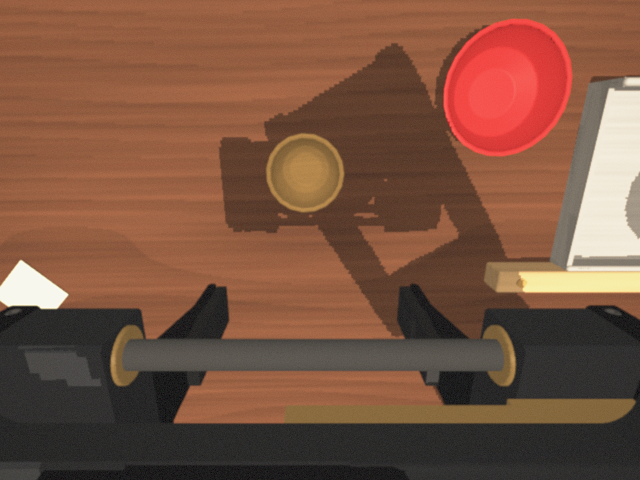

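View pics/top2c.png

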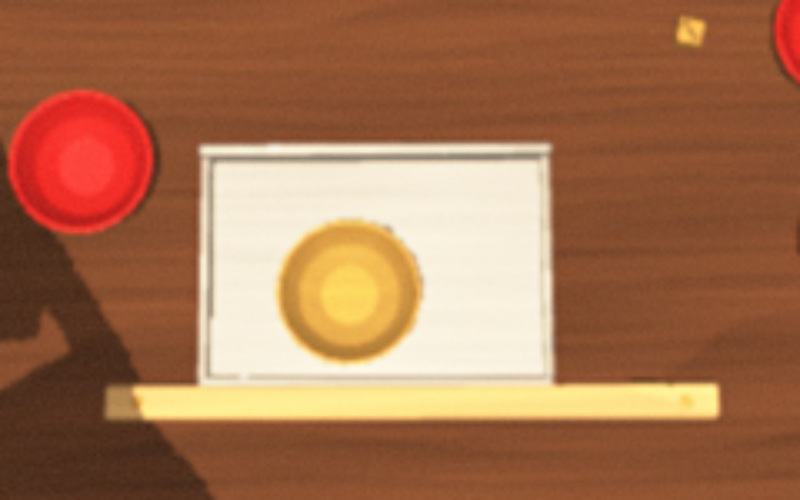

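The tray is flush along the rail in the top crop, with the wide cover's rim centred at crop (350,291). In the wrist view the small cover's rim is centred at (305,173).

Run:
```python
from h import *
def fit(f,c,box,z,lo):
    im=cv2.imread("pics/"+f); hsv=cv2.cvtColor(im,cv2.COLOR_BGR2HSV); x0,y0,x1,y1=box
    m=cv2.inRange(hsv,lo,(38,255,255)); k=np.zeros_like(m); k[y0:y1,x0:x1]=m[y0:y1,x0:x1]
    g=max(cv2.findContours(k,0,2)[0],key=cv2.contourArea); g=cv2.convexHull(g)
    P=np.array([ray(c,u,v,z)[:2]*1000 for u,v in g[:,0,:]],np.float32); print(f,cv2.fitEllipse(g),cv2.fitEllipse(P),cv2.minEnclosingCircle(P))
fit("w2.png",cam("wrist"),(255,125,355,222),.04,(15,85,80))
fit("top2.png",cam("top"),(300,262,350,311),.033,(10,90,90))
need(.492,.335,.12)
```

```text
w2.png ((304.7487487792969, 172.33123779296875), (78.28507232666016, 79.72931671142578), 158.66920471191406) ((494.1650390625, 336.3162841796875), (57.882503509521484, 58.221778869628906), 127.67013549804688) ((494.1954040527344, 336.3013610839844), 29.225820541381836)
top2.png ((324.2442626953125, 287.1184387207031), (43.08753967285156, 43.73383331298828), 62.07101821899414) ((460.64447021484375, 20.57810401916504), (89.6597671508789, 90.70811462402344), 23.06368637084961) ((460.5319519042969, 20.539155960083008), 45.593196868896484)
t 6.5 p [0.4412 0.331  0.1601] yaw -0.0188 tilt [-0.    -0.001 -1.   ] F [ 0.2 -0.4  1.3] w 0.0871 g 0.0
need tool mm [50.7 -5.  40.1] spin None
```

apply_moves --targets '[26, -3, 0, 0, 1, 27, -3, 0, 0, 1, 0, 0, 35, 0, 1, 0, 0, 30, 0, 1, 0, 0, 0, 0, 1]'

```text
t: 7.0
position: [0.4917, 0.3335, 0.0902]
ee_rot: [1.0, -0.01, -0.004, 0.002]
wrist_force: [-0.3, -0.2, 0.0]
width: 0.0873
grasp_force: 0.0
```

```bash
python3 -c "
from h import *
need(.4942,.3363,.047,-.018)"
```

```text
t 7.0 p [0.4917 0.3335 0.0902] yaw -0.0209 tilt [-0.009 -0.005 -1.   ] F [-0.3 -0.2  0. ] w 0.0873 g 0.0
need tool mm [ 2.8 -3.  43.2] spin -0.0029
```

apply_moves --targets '[1, -2, 20, 0, 1, 0, 0, 14, 0, 1, 0, 0, 4, 0, 1, 0, 0, 0, 0, 1, 0, 0, 0, 0, 1]'

```text
t: 7.5
position: [0.496, 0.3392, 0.0583]
ee_rot: [1.0, -0.009, 0.001, -0.0]
wrist_force: [0.1, -0.4, 0.7]
width: 0.0869
grasp_force: 0.0
```

```bash
python3 -c "
from h import *
need(.4942,.3363,.047,-.018)"
```

```text
t 7.5 p [0.496  0.3392 0.0583] yaw -0.0183 tilt [ 0.001  0.001 -1.   ] F [ 0.1 -0.4  0.7] w 0.0869 g 0.0
need tool mm [-1.8  2.9 11.3] spin -0.0003
```

apply_moves --targets '[-2, 3, 8, 0, 1, 0, 0, 3, 0, 1, 0, 0, 0, 0, 1, 0, 0, 0, 0, 1]'

```text
t: 7.9
position: [0.4933, 0.336, 0.0462]
ee_rot: [1.0, -0.009, -0.0, 0.0]
wrist_force: [0.9, 1.5, -0.5]
width: 0.0869
grasp_force: 0.0
```

```bash
python3 -c "
from h import *
need(.4942,.3363,.047,-.018)"
```

```text
t 7.9 p [0.4933 0.336  0.0462] yaw -0.0182 tilt [-0. -0. -1.] F [ 0.9  1.5 -0.5] w 0.0869 g 0.0
need tool mm [ 0.9 -0.3 -0.8] spin -0.0002
```

apply_moves --targets '[0, 0, 0, 0, 0.6, 0, 0, 0, 0, 0.4, 0, 0, 0, 0, 0.1, 0, 0, 0, 0, 0.1, 0, 0, 0, 0, 0.1]' --squeeze 12

```text
t: 8.4
position: [0.4935, 0.3362, 0.0464]
ee_rot: [1.0, -0.009, 0.0, -0.0]
wrist_force: [0.8, 0.3, 0.2]
width: 0.0573
grasp_force: 12.0
```

apply_moves --targets '[0, 0, 0, 0, 0.1, 0, 0, -4, 0, 0.1, 0, 0, -8, 0, 0.1, 0, 0, -12, 0, 0.1, 0, 0, -16, 0, 0.1]'

```text
t: 8.9
position: [0.4931, 0.3359, 0.087]
ee_rot: [1.0, -0.009, -0.0, 0.0]
wrist_force: [-0.5, 1.0, -0.5]
width: 0.0575
grasp_force: 12.0
```

apply_moves --targets '[0, 0, -20, 0, 0.1, 0, 0, -20, 0, 0.1, 0, 0, -20, 0, 0.1, 0, 0, -6, 0, 0.1, 0, 0, 0, 0, 0.1]'

```text
t: 9.4
position: [0.4944, 0.3366, 0.1545]
ee_rot: [1.0, -0.009, 0.002, -0.001]
wrist_force: [-0.2, -0.3, -0.8]
width: 0.0574
grasp_force: 12.0
```

```bash
python3 -c "
from h import *
need(.4606,.0206,.15,-.018)"
```

```text
t 9.4 p [0.4944 0.3366 0.1545] yaw -0.0181 tilt [ 0.003  0.002 -1.   ] F [-0.2 -0.3 -0.8] w 0.0574 g 12.0
need tool mm [-28.1 316.6   3.9] spin -0.0001
```

apply_moves --targets '[-6, 20, 0, 0, 0.1, -10, 40, 0, 0, 0.1, -12, 44, 0, 0, 0.1, -12, 44, 0, 0, 0.1, -12, 44, 0, 0, 0.1]'

```text
t: 9.9
position: [0.4363, 0.1435, 0.1511]
ee_rot: [1.0, -0.009, -0.001, 0.0]
wrist_force: [0.6, -0.1, -0.8]
width: 0.0575
grasp_force: 12.0
```

apply_moves --targets '[-12, 44, 0, 0, 0.1, -12, 40, 0, 0, 0.1, -8, 28, 0, 0, 0.1, -4, 12, 0, 0, 0.1, 0, 0, 0, 0, 0.1]'

```text
t: 10.4
position: [0.3986, 0.0204, 0.1514]
ee_rot: [1.0, -0.011, -0.001, 0.0]
wrist_force: [0.6, 0.9, -0.5]
width: 0.057
grasp_force: 12.0
```

apply_moves --targets '[0, 0, 0, 0, 0.1, 0, 0, 0, 0, 0.1]'

```text
t: 10.6
position: [0.3996, 0.0224, 0.152]
ee_rot: [1.0, -0.009, -0.0, -0.0]
wrist_force: [-0.3, 0.1, 0.1]
width: 0.0572
grasp_force: 12.0
```

Run:
```python
from h import *
need(.4606,.0206,.15,-.018)
c=cam("wrist"); grab("wrist","w3.png")
print(proj(c,(.46,.02,.033)))
import pickle; pickle.dump(c,open("c3.pkl","wb"))
```

```text
t 10.6 p [0.3996 0.0224 0.152 ] yaw -0.0175 tilt [-0.001  0.    -1.   ] F [-0.3  0.1  0.1] w 0.0572 g 12.0
need tool mm [61.   0.7  1.9] spin 0.0005
[315.32985357 163.34945966]
```

View pics/w3.png

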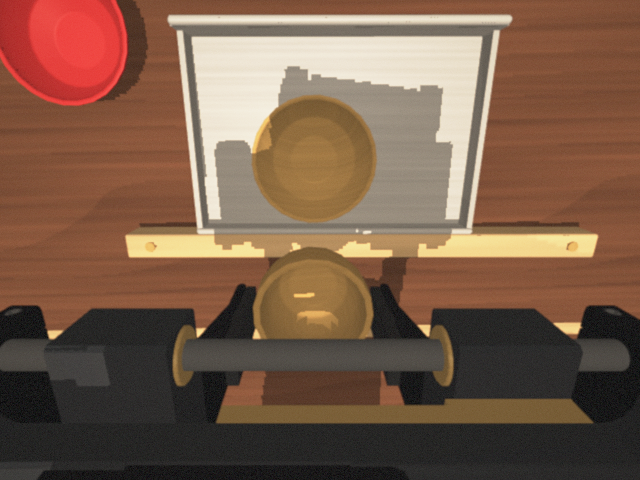

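The wrist view shows the cover held level between the fingers. The tray is flush with the rail, and the wide cover is centred near (314,159). Next I fit it.

Run:
```python
from h import *
import pickle
c=pickle.load(open("c3.pkl","rb")); im=cv2.imread("pics/w3.png"); hsv=cv2.cvtColor(im,cv2.COLOR_BGR2HSV)
m=cv2.inRange(hsv,(10,100,60),(38,255,255)); k=np.zeros_like(m); k[88:226,240:390]=m[88:226,240:390]
g=cv2.convexHull(max(cv2.findContours(k,0,2)[0],key=cv2.contourArea))
P=np.array([ray(c,u,v,.033)[:2]*1000 for u,v in g[:,0,:]],np.float32); e=cv2.fitEllipse(P); print(cv2.fitEllipse(g),e)
need(e[0][0]/1000,e[0][1]/1000,.0555+.035,-.018)
```

```text
((313.8008728027344, 158.27484130859375), (124.281005859375, 127.44599914550781), 1.6475098133087158) ((461.1826477050781, 21.09792137145996), (90.47904968261719, 90.61856842041016), 82.74116516113281)
t 10.65 p [0.3996 0.0224 0.152 ] yaw -0.017 tilt [-0.001  0.    -1.   ] F [ 0.3  0.  -0.6] w 0.057 g 12.0
need tool mm [61.6  0.3 61.4] spin 0.001
```

apply_moves --targets '[20, 0, 0, 0, 0.1, 25, 0, 0, 0, 0.1, 16, 0, 0, 0, 0.1, 0, 0, 20, 0, 0.1, 0, 0, 20, 0, 0.1]'

```text
t: 11.15
position: [0.4619, 0.0214, 0.1121]
ee_rot: [1.0, -0.008, 0.001, 0.0]
wrist_force: [-0.4, -0.0, -1.6]
width: 0.0571
grasp_force: 12.0
```

apply_moves --targets '[0, 0, 15, 0, 0.1, 0, 0, 10, 0, 0.1, 0, 0, 0, 0, 0.1, 0, 0, 0, 0, 0.1]'

```text
t: 11.55
position: [0.4609, 0.0209, 0.0875]
ee_rot: [1.0, -0.009, 0.0, -0.0]
wrist_force: [-0.6, -0.6, 0.1]
width: 0.0571
grasp_force: 12.0
```

```bash
python3 -c "
from h import *
need(.4605,.0211,.0554,-.018)"
```

```text
t 11.55 p [0.4609 0.0209 0.0875] yaw -0.0175 tilt [ 0.  0. -1.] F [-0.6 -0.6  0.1] w 0.0571 g 12.0
need tool mm [-0.4 -0.1 32.1] spin 0.0005
```

apply_moves --targets '[0, 0, 10, 0, 0.1, 0, 0, 8, 0, 0.1, 0, 0, 6, 0, 0.1, 0, 0, 3, 0, 0.1, 0, 0, 0, 0, 0.1]'

```text
t: 12.05
position: [0.4601, 0.0206, 0.0596]
ee_rot: [1.0, -0.009, -0.001, -0.0]
wrist_force: [-0.2, -0.6, -0.9]
width: 0.0575
grasp_force: 12.0
```

apply_moves --targets '[0, 0, 2, 0, 0.1, 0, 0, 0, 0, 0.1, 0, 0, 0, 0, 0.1]'

```text
t: 12.35
position: [0.4608, 0.0206, 0.0584]
ee_rot: [1.0, -0.009, 0.0, 0.0]
wrist_force: [0.1, -0.6, -0.6]
width: 0.0576
grasp_force: 12.0
```

apply_moves --targets '[0, 0, 1, 0, 0.1, 0, 0, 1, 0, 0.1, 0, 0, 0, 0, 0.1]'

```text
t: 12.65
position: [0.4605, 0.0206, 0.0561]
ee_rot: [1.0, -0.009, -0.0, -0.0]
wrist_force: [-0.2, 0.5, -1.0]
width: 0.0571
grasp_force: 12.0
```

apply_moves --targets '[0, 0, 1, 0, 0.1, 0, 0, 0, 0, 0.1]'

```text
t: 12.85
position: [0.4608, 0.0206, 0.0554]
ee_rot: [1.0, -0.009, 0.0, 0.0]
wrist_force: [-0.2, 1.4, -0.0]
width: 0.057
grasp_force: 12.0
```

apply_moves --targets '[0, 0, 1, 0, 0.1, 0, 0, 0, 0, 0.1, 0, 0, 0, 0, 0.1]'

```text
t: 13.15
position: [0.4613, 0.0206, 0.0553]
ee_rot: [1.0, -0.009, 0.0, 0.0]
wrist_force: [-2.4, 1.4, 8.6]
width: 0.0574
grasp_force: 12.0
```

Contact reads 8.6 N, so the cover is seated. I'll release gently and rise.

apply_moves --targets '[0, 0, -0.6, 0, 0.1, 0, 0, 0, 0, 0.45, 0, 0, 0, 0, 0.6, 0, 0, 0, 0, 0.7, 0, 0, 0, 0, 0.7]' --squeeze 4

```text
t: 13.65
position: [0.4606, 0.0206, 0.0547]
ee_rot: [1.0, -0.009, -0.0, -0.0]
wrist_force: [-0.5, -0.2, -0.3]
width: 0.0729
grasp_force: 0.0
```

apply_moves --targets '[0, 0, -5, 0, 0.7, 0, 0, -15, 0, 0.7, 0, 0, -30, 0, 0.7, 0, 0, -40, 0, 0.7, 0, 0, -30, 0, 0.7]'

```text
t: 14.15
position: [0.4611, 0.0206, 0.1773]
ee_rot: [1.0, -0.009, 0.001, 0.0]
wrist_force: [0.3, 0.0, -0.1]
width: 0.0742
grasp_force: 0.0
```

apply_moves --targets '[-25, 0, 0, 0, 0.7, -25, 0, 0, 0, 0.7, -10, 0, 0, 0, 0.7, 0, 0, 0, 0, 0.7, 0, 0, 0, 0, 0.7]'

```text
t: 14.65
position: [0.4014, 0.0216, 0.1752]
ee_rot: [1.0, -0.009, 0.001, 0.0]
wrist_force: [-0.2, -0.2, -0.1]
width: 0.0738
grasp_force: 0.0
```

Run:
```python
from h import *
need(.4605,.0211,.0554,-.018)
c=cam("wrist"); grab("wrist","w4.png"); print(proj(c,(.4612,.0211,.033)),proj(c,(.4612,.0211,.049)))
for z in (.033,.049): print(proj(c,(.4612,.05,z)))
```

```text
t 14.65 p [0.4014 0.0216 0.1752] yaw -0.0184 tilt [ 0.001 -0.    -1.   ] F [-0.2 -0.2 -0.1] w 0.0738 g 0.0
need tool mm [ 58.9  -0.6 119.9] spin -0.0004
[312.59244911 161.76955145] [312.60692772 163.61322603]
[276.22041262 162.45949358]
[274.14263028 164.34187286]
```

View pics/w4.png

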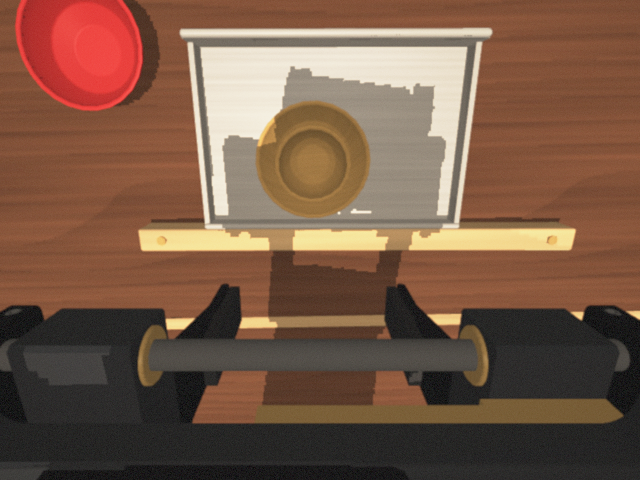

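The small cover's rim is at (313,163), spanning columns 274–352. That matches the prediction for seated and concentric with the wide rim at (313,160), and the tray is still flush.

```bash
python3 -c "
from h import *
print(manip.close_job())"
```

```text
the job is handed in; nothing more can be done
None
```

The job is handed in: the tray was dragged flush to the rail, and the small cover was set level and centred in the wide one, released, with the arm clear; the hand-in returned no verdict.

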